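# Find the loaded sample cassette and hold it free of its dock

## Task

Two sample cassettes that look alike are locked in their docks; pinch the two side catches of a cassette together to unlock and lift it, and find by its weight which one is loaded. Finish while still holding the loaded cassette by its pinched catches, upright and still above its own dock, with its underside about 15 cm above the bench: do not put it down or let go. The empty one must end locked fully home in its own dock, and the other things on the bench are not to be disturbed.

Things in the scene. Friction and masses are not known exactly. Their poses are not given: they have to be found in the camera images.
- cassette_1: white plastic cassette in dock_1, twin of the other by looks: 60 mm along x, 92 high, foot (z under 30 mm) 36 wide along y, slab above 24 wide, grey catch on each long side. Loaded weighs 0.49 to 0.63 kg, empty 0.15 to 0.19: which is which only weight tells. Origin: centre of underside; z up; y runs across the two catches, the pinching line; half turn is the same
- pinch_1 (a point): middle between the two thumb pads of cassette_1, 68 mm above its origin, same axes. Pads upright, ribbed, 30 mm wide along x, 50 to 86 mm above the origin, outer faces at y +-26 mm (52 over both; 40 when pressed fully in). Fingers closing along y, their ends about 55 mm above the origin, press both
- dock_1: fixed dock of cassette_1, same axes. Origin: centre of underside, on the bench; base 100 x 90 mm (x, y). Well floor at z 12 mm, where the seated cassette's origin is. Well walls end 29 mm above the floor on the long sides, 20 mm at the ends; play 1.5 to 2 mm each side. Docks stand 24 to 54 cm apart, either one left, turned up to 0.5 rad
- lips_1 (a point): middle between the two lips of dock_1, at their top, 57 mm above the bench, 6 mm thick; lips run along x, inner edges 48 mm apart, outer 68. The cassette's hooks sit 3.5 mm under them until both catches are in by 5 mm. Hooks do not snap in: to put a cassette back keep it pinched, lower it straight down to the well floor, then let go
- cassette_2: white plastic cassette in dock_2, twin of the other by looks: 60 mm along x, 92 high, foot (z under 30 mm) 36 wide along y, slab above 24 wide, grey catch on each long side. Loaded weighs 0.49 to 0.63 kg, empty 0.15 to 0.19: which is which only weight tells. Origin: centre of underside; z up; y runs across the two catches, the pinching line; half turn is the same
- pinch_2 (a point): middle between the two thumb pads of cassette_2, 68 mm above its origin, same axes. Pads upright, ribbed, 30 mm wide along x, 50 to 86 mm above the origin, outer faces at y +-26 mm (52 over both; 40 when pressed fully in). Fingers closing along y, their ends about 55 mm above the origin, press both
- dock_2: fixed dock of cassette_2, same axes. Origin: centre of underside, on the bench; base 100 x 90 mm (x, y). Well floor at z 12 mm, where the seated cassette's origin is. Well walls end 29 mm above the floor on the long sides, 20 mm at the ends; play 1.5 to 2 mm each side. Docks stand 24 to 54 cm apart, either one left, turned up to 0.5 rad
- lips_2 (a point): middle between the two lips of dock_2, at their top, 57 mm above the bench, 6 mm thick; lips run along x, inner edges 48 mm apart, outer 68. The cassette's hooks sit 3.5 mm under them until both catches are in by 5 mm. Hooks do not snap in: to put a cassette back keep it pinched, lower it straight down to the well floor, then let go
- catch_1_l (a joint): catch of cassette_1 on its +y side: 0 = sprung out (hooked when seated), 0.006 m = pressed fully in against its stop; spring about 3 N at 0 and 7 N fully in; the stop bears a firm grip (40 N)
- catch_1_r (a joint): catch of cassette_1 on its -y side: 0 = sprung out (hooked when seated), 0.006 m = pressed fully in against its stop; spring about 3 N at 0 and 7 N fully in; the stop bears a firm grip (40 N)
- catch_2_l (a joint): catch of cassette_2 on its +y side: 0 = sprung out (hooked when seated), 0.006 m = pressed fully in against its stop; spring about 3 N at 0 and 7 N fully in; the stop bears a firm grip (40 N)
- catch_2_r (a joint): catch of cassette_2 on its -y side: 0 = sprung out (hooked when seated), 0.006 m = pressed fully in against its stop; spring about 3 N at 0 and 7 N fully in; the stop bears a firm grip (40 N)
- disc_spool: blue plastic disc 56 mm across, 18 mm high, between the docks; bystander, leave alone. Origin: on or near its underside
- parts_box: flat box of small parts 134 x 104 x 34 mm, far left; bystander, leave alone. Origin: on or near its underside
- tube_rack: orange tube rack 190 x 100 mm, 77 mm high with tubes, far right; bystander, leave alone. Origin: on or near its underside
- screwdriver: screwdriver 160 mm long, lying near the robot on the right; bystander, leave alone. Origin: on or near its underside
- jar: small jar 48 mm across, 60 mm high, beyond the docks; bystander, leave alone. Origin: on or near its underside
- clip_case: grey case 70 x 45 x 18 mm, beyond the docks; bystander, leave alone. Origin: on or near its underside
- dish: clear dish 76 mm across, 16 mm high, near the robot on the left; bystander, leave alone. Origin: on or near its underside
There are look-alikes about, which are no part of the job. Leave any orange look-alike of the cassette_2 alone. Leave any black look-alike of the cassette_1 alone.

How it is judged:
By the outcome, as a careful person would: the job done as asked, in the order asked, and still so for the second after the job is handed in, while the arm keeps its last pose, push and grip.
It also fails if it takes over 51 s, if anything falls off the work surface, if the arm or the gripper's body presses on something with over 40 N, if the wrist force passes 120 N, or if a joint passes its speed limit or range.

## Robot

A 6-joint arm with a two-finger parallel gripper is mounted at the origin on the work surface. World frame = base frame: x ahead of the robot, y to its left, z up, the work surface at z = 0. Lengths are in mm, angles in rad, forces in N, time in s.
With the tool pointing down it reaches from about 375 to 825 mm from the base axis. Payload 5.5 kg.
Tool frame: the origin (TCP) lies on the centre line of the jaws, within the pads' length; the fingertips stand 17 mm ahead of it and the grasp point (between the pads) lies 2 mm behind it; z points along the fingers, y is the direction in which the jaws open and shut (so a half turn about z gives the same grasp; the last joint's range is limited). The gripper opens to 85 mm and grips with 20 to 120 N. Pads are 22 mm wide; open, the fingers measure 114 mm over their backs; the gripper's body (76 mm by 85 mm) begins 54 mm behind the grasp point. The pads swing forward as they close: fully open they stand 13 mm farther back than shut.
Start: joints at [1.33, 0.314, -0.047, 1.21, 0, 1.571], TCP at [143.085, 582.685, 248.299] pointing down, gripper open.
Joint ranges: [-2.67, 2.67], [-0.69, 1.73], [-1.03, 1.25], [-2.08, 2.16], [-1.42, 1.45], [-3.14, 3.14]. Speed limits (rad/s): [2.39, 2.39, 3.01, 3.14, 3.14, 3.14].

## Interface

Orientations are given as a unit quaternion [x, y, z, w].
In Python, from cell import arm gives the robot as it stands. The module is installed in compiled form; this text tells all that it offers.
- The arm moves only by the tool carry_out, never from a script. Its arguments are lists of equal length, an entry for each row: "claw": the opening, from -1 (shut) to 1 (fully open); "translation": the shift along the tool's x, y, z in mm, a list of three; "twist": the turn, a rotation vector about the tool's x, y, z in rad, a list of three. A call has 1 to 12 rows; each row is the pose to reach, as a shift and turn from the pose commanded when the call began, along the tool's axes at that moment; what a row does not reach only later rows make up. A row lasts 1/10 s, in which the tool goes at most 50 mm and 8.59 degrees, less where a joint would pass 70% of its speed; a pose out of reach is approached as far as the arm can. A call with a gripper value outside its range is refused whole. The fingers move at their own pace and stop on an object; "squeeze" is the grip in N (left out, the last holds). Time passes only in rows, so rows that repeat a pose let the fingers close. It gives the time, the measured TCP pose, the force and the opening at its end, in the units of the state.
- arm.sense(): the state, without advancing time (a new reading comes with each control period).
- arm.capture(name): name is "scene" or "top"; returns a dict with "frame" (480x640x3 uint8, red, green, blue), "z_map" (480x640 float32, mm along the optical axis (not along the pixel's ray), 0 where there is no reading), "K" (3x3 intrinsics, pixels), "R" (3x3) and "t" (3): a world point X has camera coordinates R X + t. Camera axes: x right, y down, z forward; pixel columns grow to the right and rows downward; lengths in mm; the calibration is good to about 2 mm. A picture is of the moment at which its call begins.
- arm.finish_job(): hands the job in, once; it reports no verdict.
The state is a dict: "t": time; "qpos": joint angles; "qvel": joint speeds; "tau": joint torques, N m; "tool_pos": TCP position; "orientation": TCP orientation; "wrist_force": force on the tool from outside, world axes, zero at the start; "wrist_torque": the same for the moment, N m; "opening": finger opening in mm.
Only numpy, scipy, OpenCV 4.12 (cv2) and the standard library are available. Lean on these libraries where they do the work, as an engineer would, in place of code of your own. Each camera call takes 0.05 s, during which the arm holds its last target. There are 200 camera calls.

## Working session

There is one attempt and no reset: what is moved stays moved. The work goes in short steps, Python scripts to look and compute and a tool call to move; the robot and the scene stay as the last step left them, time stands still between calls to the robot, and variables do not carry over. Pictures are saved under pics/ and viewed, about 8 in all and at most 12, crops included, and the job is handed in when it is done.

Besides the shell and the picture viewer there is one more tool, called after "Request:" as name(argument=value, ...) on one line, values as JSON. carry_out: Moves the arm, as the interface text tells. Its arguments: {"type":"object","properties":{"claw":{"type":"array"},"translation":{"type":"array"},"twist":{"type":"array"},"squeeze":{"type":"number"}},"required":["claw","translation","twist"]}

```bash
mkdir -p pics; python3 - <<'E'
from cell import arm
import cv2,numpy as np,pickle
s=arm.sense();print(s)
for n in("scene","top"):
    c=arm.capture(n);pickle.dump(c,open(n+".pkl","wb"))
    cv2.imwrite(f"pics/{n}0.png",c["frame"][:,:,::-1]);print(n,c["K"],c["R"],c["t"],(c["z_map"]>0).mean())
E
```

```text
{'t': 0.0, 'qpos': array([ 1.33003072e+00,  3.14241613e-01, -4.80579112e-02,  1.21020701e+00,
        2.22260681e-05,  1.57082439e+00]), 'qvel': array([ 1.37920531e-03, -2.02627135e-03,  5.60649308e-04,  2.59376040e-04,
       -1.60035860e-05, -4.75533011e-04]), 'tau': array([-5.47267500e-04, -5.39597547e+01,  3.39745760e+01,  1.95622252e-02,
       -1.22251640e-04,  3.31070931e-07]), 'tool_pos': array([142.93149288, 582.1678094 , 247.43447871]), 'orientation': array([ 1.20106141e-01,  9.92760688e-01, -8.47580490e-04, -1.13711842e-04]), 'wrist_force': array([ 0.348703  ,  0.474561  , -0.38937717]), 'wrist_torque': array([0.02525142, 0.05451703, 0.01509894]), 'opening': 85.22393083934844}
scene [[444.22405717   0.         317.70695681]
 [  0.         444.22405717 244.44946347]
 [  0.           0.           1.        ]] [[-0.82932027  0.55876282 -0.0034627 ]
 [ 0.3019392   0.44290905 -0.84419446]
 [-0.47017082 -0.70115311 -0.53602586]] [ 450.05213494 -103.15015067 1305.82641839] 0.996064453125
top [[550.73357702   0.         321.93880668]
 [  0.         550.73357702 242.22709095]
 [  0.           0.           1.        ]] [[-0.02665599 -0.99961012 -0.00831107]
 [-0.9967685   0.0272086  -0.07557937]
 [ 0.07577603  0.00626957 -0.99710515]] [  10.89230079  566.17476684 1308.57082003] 0.9959505208333334
```

View pics/top0.png

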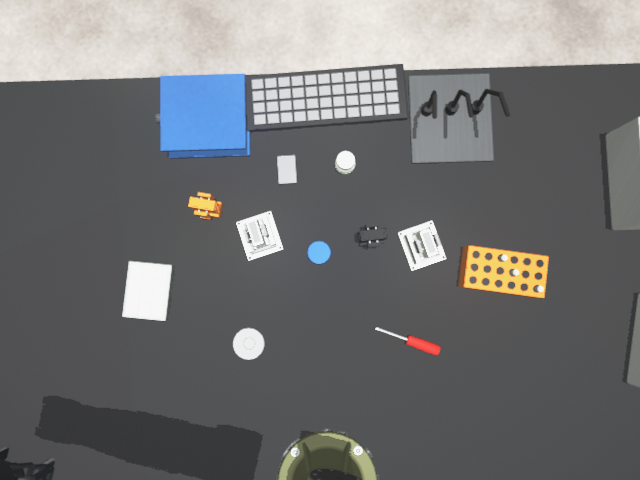

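View pics/scene0.png

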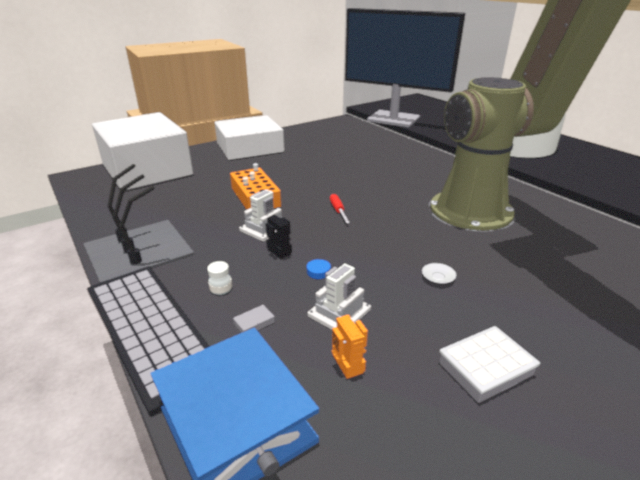

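The top view shows the left dock at about (260,235) and the right one at (422,245). The black look-alike is at (372,235), close to the right dock. The orange one is at (205,205).

```bash
cat > h.py <<'E'
import numpy as np,cv2
def cloud(c):
    v,u=np.mgrid[:480,:640];z=c["z_map"];K=c["K"]
    P=np.stack([(u-K[0,2])/K[0,0]*z,(v-K[1,2])/K[1,1]*z,z],-1)
    return (P-c["t"])@c["R"]
def ray(c,u,v,h):
    d=c["R"].T@np.linalg.solve(c["K"],[u,v,1.]);o=-c["R"].T@c["t"]
    return o+d*(h-o[2])/d[2]
E
python3 - <<'E'
import pickle
from h import *
C={n:pickle.load(open(n+".pkl","rb")) for n in("top","scene")}
c=C["top"];W=cloud(c);f=c["frame"].astype(int)
ims=[]
for nm,(u,v) in dict(L=(260,235),R=(422,245)).items():
    m=np.zeros((480,640),bool);m[v-35:v+35,u-32:u+32]=1
    m&=(f.min(-1)>70)&(f.max(-1)-f.min(-1)<40)
    n,l,st,_=cv2.connectedComponentsWithStats(m.astype(np.uint8));m=l==1+st[1:,4].argmax()
    r=cv2.minAreaRect(np.argwhere(m)[:,::-1].astype(np.float32));
    b=np.array([ray(c,*p,12)[:2] for p in cv2.boxPoints(r)])
    print(nm,"base centre",b.mean(0),"sides",[(np.linalg.norm(b[i]-b[i-1]).round(1),np.arctan2(*(b[i]-b[i-1])[::-1]).round(3)) for i in(1,2)])
    h=W[m][:,2];print(np.histogram(h,np.arange(-5,125,10)))
    for lo,hi in((95,115),(88,96),(50,64)):
        q=W[m&(W[...,2]>lo)&(W[...,2]<hi)][:,:2].astype(np.float32)
        if len(q)>4:
            rr=cv2.minAreaRect(q);print(lo,len(q),rr,q.mean(0))
    ims.append(cv2.resize(c["frame"][v-35:v+35,u-32:u+32],(400,437),interpolation=cv2.INTER_CUBIC))
cv2.imwrite("pics/crop.png",np.hstack(ims)[:,:,::-1])
for nm,(u,v) in dict(orange=(205,205),black=(372,235)).items():
    q=W[v-18:v+18,u-20:u+20].reshape(-1,3);q=q[q[:,2]>12];print(nm,q.min(0),q.max(0))
E
```

```text
L base centre [590.41712254 147.32675426] sides [(np.float64(154.4), np.float64(-1.599)), (np.float64(168.8), np.float64(3.119))]
(array([2722,  555,   47,   97,  118,   98,  149,   24,   38,   61,  269,
         81]), array([ -5,   5,  15,  25,  35,  45,  55,  65,  75,  85,  95, 105, 115]))
95 350 ((587.4625244140625, 149.0323486328125), (55.241729736328125, 57.384368896484375), 68.11912536621094) [587.3213  149.25546]
88 61 ((586.5733642578125, 147.67794799804688), (54.32040023803711, 56.554603576660156), 63.33272933959961) [585.6064  146.21118]
50 230 ((587.4480590820312, 149.42575073242188), (69.63502502441406, 68.2033462524414), 17.04810905456543) [586.51514 144.60536]
R base centre [ 555.25294344 -245.79471558] sides [(np.float64(153.5), np.float64(-1.599)), (np.float64(167.9), np.float64(3.097))]
(array([2705,  542,   70,  110,   88,   89,  153,   32,   53,   62,  292,
         85]), array([ -5,   5,  15,  25,  35,  45,  55,  65,  75,  85,  95, 105, 115]))
95 377 ((552.62548828125, -245.06063842773438), (56.06136703491211, 57.39155578613281), 65.85198211669922) [ 552.4065 -244.114 ]
88 73 ((553.1812133789062, -243.97348022460938), (55.763431549072266, 52.71390151977539), 59.69778823852539) [ 553.4748  -243.82416]
50 223 ((552.5354614257812, -244.98770141601562), (69.60531616210938, 68.60831451416016), 18.178016662597656) [ 549.92975 -237.2391 ]
orange [465.47721836 -12.72093979  12.42393792] [ 684.01609715  302.67804095 1347.66436353]
black [ 465.47721836 -152.69379663   17.89660365] [ 602.50609703  -12.72093979 1347.66436353]
```

View pics/crop.png

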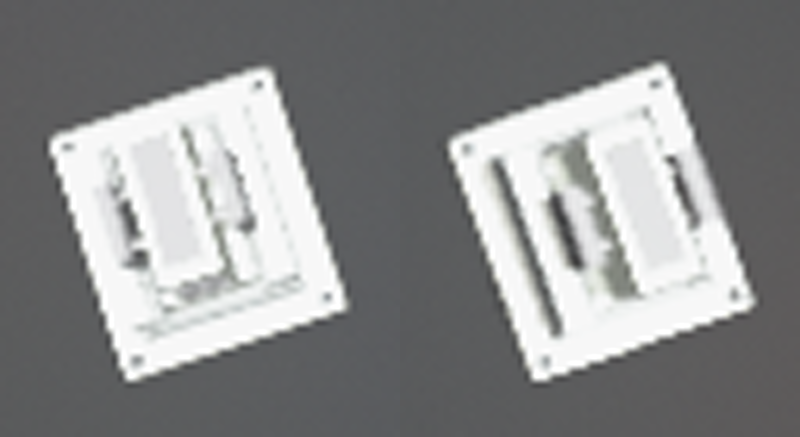

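The crop shows both docks clearly on the dark bench. In each, the slab's long side runs image-down, tilted by about 0.3 rad. I'll re-segment with a higher threshold.

```bash
cat > meas.py <<'E'
import pickle
from h import *
c=pickle.load(open("top.pkl","rb"));W=cloud(c);f=c["frame"].astype(int)
def rect(q,s):
    (x,y),(a,b),t=cv2.minAreaRect(q.astype(np.float32))
    B=cv2.boxPoints(((x,y),(a,b),t));e=B[1]-B[0];g=B[2]-B[1]
    if np.linalg.norm(g)>np.linalg.norm(e):e,g=g,e
    an=np.arctan2(e[1],e[0]);an=(an+np.pi/2)%np.pi-np.pi/2
    print(s,"ctr",np.round([x,y],1),"len",np.linalg.norm(e).round(1),np.linalg.norm(g).round(1),"ang",an.round(3))
for nm,(u,v) in dict(L=(260,235),R=(422,245)).items():
    m=np.zeros((480,640),bool);m[v-35:v+35,u-32:u+32]=1
    mm=m&(f.min(-1)>165)
    cs,_=cv2.findContours(mm.astype(np.uint8),cv2.RETR_EXTERNAL,cv2.CHAIN_APPROX_NONE)
    k=max(cs,key=cv2.contourArea);k=cv2.convexHull(k)
    full=np.zeros((480,640),np.uint8);cv2.drawContours(full,[k],-1,1,-1);full=full>0
    z=W[...,2]; lo=full&(z>3)&(z<18);print(nm,"plate z",np.median(z[lo]),"bench",np.median(z[m&~full]))
    h=np.median(z[lo])
    rect(np.array([ray(c,*p[0],h)[:2] for p in k]),"base")
    rect(np.array([ray(c,u_,v_,0)[:2]*0+W[v_,u_,:2] for v_,u_ in np.argwhere(lo)]),"plate cloud")
    t=full&(z>100)&(z<108);rect(W[t][:,:2],f"top z={np.median(z[t]):.1f} n={t.sum()}")
    t=full&(z>52)&(z<62);rect(W[t][:,:2],f"lips z={np.median(z[t]):.1f}")
    tt=(f.max(-1)<235)&(f.min(-1)>215)&full
    n,l,st,ce=cv2.connectedComponentsWithStats(tt.astype(np.uint8));i=1+st[1:,4].argmax()
    rect(np.array([ray(c,a,b,104)[:2] for b,a in np.argwhere(l==i)]),"grey top")
for nm,(u,v) in dict(orange=(205,205),black=(372,235)).items():
    q=W[v-18:v+18,u-20:u+20].reshape(-1,3);q=q[(q[:,2]>15)&(q[:,2]<200)];print(nm,q.min(0),q.max(0))
E
python3 meas.py
```

```text
L plate z 10.794414522868976 bench -0.9599004505048779
base ctr [588.3 148.4] len 101.0 91.0 ang 0.297
plate cloud ctr [588.6 149.6] len 102.8 92.0 ang 0.31
top z=103.4 n=256 ctr [587.3 149.2] len 59.4 48.6 ang 0.126
lips z=56.2 ctr [587.4 149.4] len 69.6 68.2 ang 0.298
grey top ctr [588.8 148.3] len 45.7 13.8 ang 0.28
R plate z 11.183660004063611 bench -0.6850256161214061
base ctr [ 553.6 -246.1] len 101.3 91.3 ang 0.31
plate cloud ctr [ 553.4 -245.9] len 102.2 93.6 ang 0.329
top z=103.5 n=259 ctr [ 552.7 -245.7] len 61.0 48.7 ang -0.18
lips z=56.4 ctr [ 552.5 -245. ] len 69.6 68.6 ang 0.317
grey top ctr [ 554. -246.] len 45.1 13.8 ang 0.317
orange [629.21184894 238.51432351  15.51912015] [684.01609715 302.67804095  96.81297531]
black [ 548.16195756 -152.69379663   17.89660365] [602.50609703 -89.38830594  98.1294735 ]
```

```bash
cat > go.py <<'E'
import sys,numpy as np
from cell import arm
from scipy.spatial.transform import Rotation as R
x,y,z,dy=map(float,sys.argv[1:5])   # target TCP, dock yaw
s=arm.sense();r=R.from_quat(s["orientation"]);M=r.as_matrix()
ty=np.array([-np.sin(dy),np.cos(dy),0]);ty*=np.sign(ty@M[:,1]) 
T=R.from_matrix(np.c_[np.cross(ty,[0,0,-1]),ty,[0,0,-1]])
print("t",s["t"],"pos",s["tool_pos"].round(1),"q",s["qpos"].round(2),"F",s["wrist_force"].round(2),"open",round(s["opening"],1))
print("shift",(M.T@(np.array([x,y,z])-s["tool_pos"])).round(1),"twist",(r.inv()*T).as_rotvec().round(3))
E
python3 go.py 588.2 148.7 180 0.30
```

```text
t 0.1 pos [143.  582.2 247.5] q [ 1.33  0.31 -0.05  1.21 -0.    1.57] F [ 0.52  0.73 -1.12] open 85.2
shift [-535.8 -314.8   68. ] twist [-0.001 -0.    -0.541]
```

Request:
carry_out(claw=[1,1,1,1,1,1,1,1,1,1,1,1], translation=[[-40,-24,0],[-80,-47,0],[-120,-71,0],[-161,-94,0],[-201,-118,0],[-241,-142,0],[-281,-165,0],[-321,-189,0],[-361,-212,10],[-402,-236,15],[-442,-260,20],[-482,-283,25]], twist=[[0,0,-0.05],[0,0,-0.1],[0,0,-0.15],[0,0,-0.2],[0,0,-0.25],[0,0,-0.3],[0,0,-0.35],[0,0,-0.4],[0,0,-0.45],[0,0,-0.5],[0,0,-0.541],[0,0,-0.541]], squeeze=40)

```text
t: 1.3
tool_pos: [544.6, 191.1, 222.8]
orientation: [-0.15, 0.989, -0.0, -0.0]
wrist_force: [0.4, 0.5, -0.4]
opening: 85.4
```

```bash
python3 go.py 588.2 148.7 180 0.30
```

```text
t 1.3 pos [544.6 191.1 222.8] q [ 0.34  0.28 -0.15  1.14  0.    0.04] F [ 0.4   0.51 -0.4 ] open 85.4
shift [-29.1 -53.5  42.8] twist [ 0.    -0.001  0.001]
```

Request:
carry_out(claw=[1,1,1,1,1], translation=[[-15,-27,21],[-29,-53.5,42],[-29,-53.5,42],[-29,-53.5,42],[-29,-53.5,42]], twist=[[0,0,0],[0,0,0],[0,0,0],[0,0,0],[0,0,0]])

```text
t: 1.8
tool_pos: [586.8, 151.1, 181.8]
orientation: [-0.15, 0.989, 0.0, 0.0]
wrist_force: [0.3, 0.3, 0.6]
opening: 85.3
```

```bash
python3 go.py 588.2 148.7 84 0.30; python3 - <<'E'
from cell import arm
import cv2
c=arm.capture("scene")["frame"];a=cv2.resize(c[200:360,240:440],(800,640),interpolation=cv2.INTER_CUBIC)[:600]
cv2.imwrite("pics/hov.png",a[:,:,::-1])
E
```

```text
t 1.8 pos [586.8 151.1 181.8] q [ 0.25  0.36 -0.14  1.07  0.   -0.05] F [0.29 0.35 0.6 ] open 85.3
shift [-0.6 -2.7 97.8] twist [0.    0.    0.001]
```

View pics/hov.png

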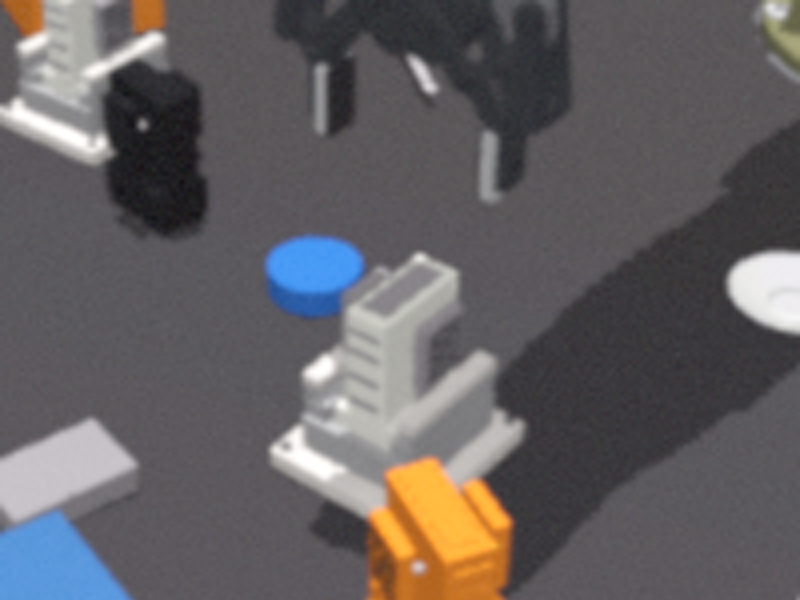

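The view shows the open gripper centred over the left cassette, with nothing in the descent path and the orange look-alike clear. Descending.

Request:
carry_out(claw=[1,1,1,1,1,1,1,1], translation=[[-0.6,-2.7,20],[-0.6,-2.7,40],[-0.6,-2.7,60],[-0.6,-2.7,75],[-0.6,-2.7,88],[-0.6,-2.7,95],[-0.6,-2.7,95],[-0.6,-2.7,95]], twist=[[0,0,0],[0,0,0],[0,0,0],[0,0,0],[0,0,0],[0,0,0],[0,0,0],[0,0,0]])

```text
t: 2.65
tool_pos: [588.9, 148.3, 87.0]
orientation: [-0.15, 0.989, 0.0, 0.0]
wrist_force: [0.5, -0.6, -1.2]
opening: 85.4
```

```bash
python3 go.py 588.2 148.7 84 0.30
```

```text
t 2.65 pos [588.9 148.3  87. ] q [ 0.25  0.43 -0.26  0.88  0.   -0.05] F [ 0.52 -0.6  -1.25] open 85.4
shift [0.6 0.6 3. ] twist [-0.     0.001  0.001]
```

Close while moving down the last 3 mm.

Request:
carry_out(claw=[0.6,0.3,0.1,-0.1,-0.4,-0.7,-1,-1,-1,-1,-1,-1], translation=[[0.6,0.6,3],[0.6,0.6,3],[0.6,0.6,3],[0.6,0.6,3],[0.6,0.6,3],[0.6,0.6,3],[0.6,0.6,3],[0.6,0.6,3],[0.6,0.6,3],[0.6,0.6,3],[0.6,0.6,3],[0.6,0.6,3]], twist=[[0,0,0],[0,0,0],[0,0,0],[0,0,0],[0,0,0],[0,0,0],[0,0,0],[0,0,0],[0,0,0],[0,0,0],[0,0,0],[0,0,0]], squeeze=40)

```text
t: 3.85
tool_pos: [588.2, 148.9, 85.2]
orientation: [-0.15, 0.989, 0.001, 0.001]
wrist_force: [-3.2, 1.3, 11.9]
opening: 35.6
```

```bash
python3 go.py 588.2 148.7 84 0.30
```

```text
t 3.85 pos [588.2 148.9  85.2] q [ 0.25  0.43 -0.26  0.87  0.   -0.05] F [-3.19  1.35 11.9 ] open 35.6
shift [ 0.1 -0.2  1.2] twist [0.001 0.002 0.   ]
```

```bash
python3 - <<'E'
from cell import arm
import cv2
c=arm.capture("scene")["frame"];a=cv2.resize(c[225:335,280:400],(650,596),interpolation=cv2.INTER_CUBIC)
cv2.imwrite("pics/grip.png",a[:,:,::-1])
E
python3 go.py 588.2 148.7 84 0.30
```

```text
t 3.9 pos [588.3 148.9  85.2] q [ 0.25  0.43 -0.26  0.87  0.   -0.05] F [-4.42  0.59 12.52] open 35.6
shift [ 0.1 -0.2  1.2] twist [0.001 0.002 0.   ]
```

View pics/grip.png

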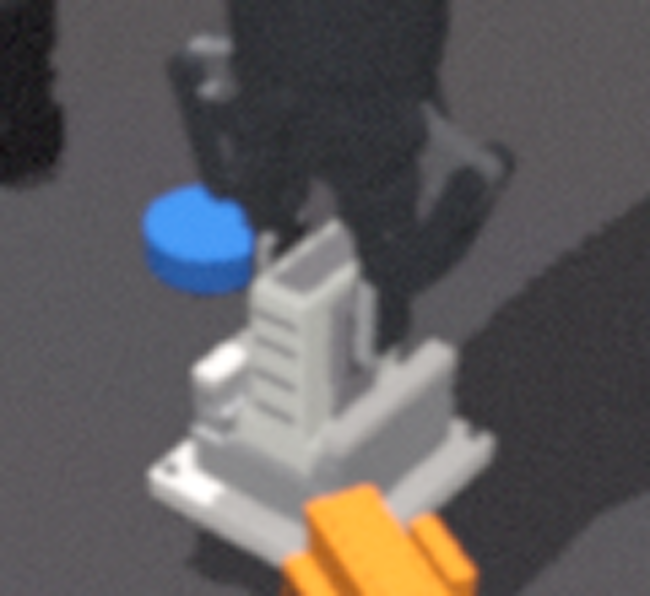

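The picture shows both fingers on the side pads near mid-slab, tips above the lips. I'll lift a few millimetres first and watch the force.

Request:
carry_out(claw=[-1,-1,-1,-1,-1,-1], translation=[[0,0,-1.5],[0,0,-3],[0,0,-5],[0,0,-7],[0,0,-7],[0,0,-7]], twist=[[0,0,0],[0,0,0],[0,0,0],[0,0,0],[0,0,0],[0,0,0]])

```text
t: 4.5
tool_pos: [587.8, 148.3, 90.2]
orientation: [-0.15, 0.989, -0.0, -0.0]
wrist_force: [0.2, -0.4, -2.7]
opening: 35.6
```

Request:
carry_out(claw=[-1,-1,-1,-1,-1,-1,-1,-1,-1], translation=[[0,0,-6],[0,0,-12],[0,0,-18],[0,0,-24],[0,0,-30],[0,0,-34],[0,0,-34],[0,0,-34],[0,0,-34]], twist=[[0,0,0],[0,0,0],[0,0,0],[0,0,0],[0,0,0],[0,0,0],[0,0,0],[0,0,0],[0,0,0]])

```text
t: 5.4
tool_pos: [587.6, 148.3, 124.0]
orientation: [-0.15, 0.989, -0.0, -0.0]
wrist_force: [-0.8, -0.6, -1.7]
opening: 35.6
```

```bash
python3 - <<'E'
from cell import arm
import cv2,numpy as np
F=[]
for i in range(10):
    c=arm.capture("scene");F.append(arm.sense()["wrist_force"])
print(np.mean(F,0),np.std(F,0))
a=cv2.resize(c["frame"][205:335,270:410],(646,600),interpolation=cv2.INTER_CUBIC)
cv2.imwrite("pics/lift.png",a[:,:,::-1])
E
python3 go.py 588.2 148.7 84 0.30
```

```text
[ 0.09321329 -0.17673747 -1.5307248 ] [0.39066601 0.46378303 0.40565551]
t 5.9 pos [587.8 148.4 124.3] q [ 0.25  0.4  -0.22  0.95 -0.   -0.05] F [-0.11 -0.02 -2.1 ] open 35.8
shift [-0.4  0.2 40.3] twist [-0. -0.  0.]
```

View pics/lift.png

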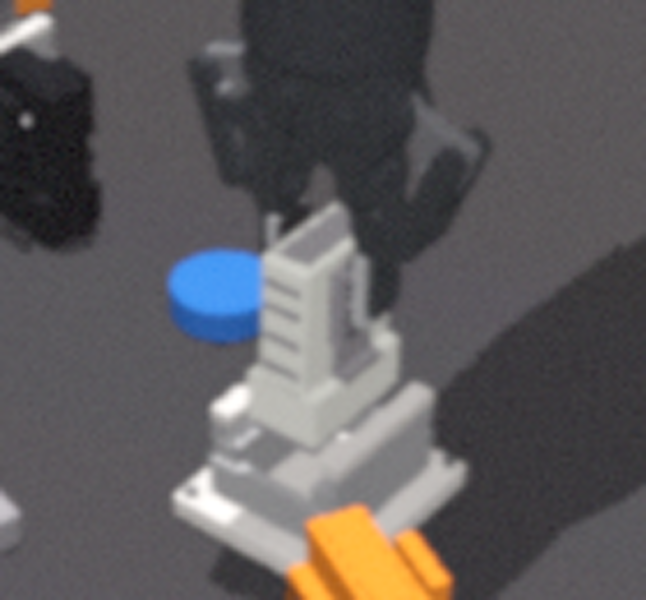

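The picture shows the cassette clear of its dock and upright. It weighs 1.5 N, so it is the empty one. Lowering it straight back.

Request:
carry_out(claw=[-1,-1,-1,-1,-1,-1,-1,-1,-1,-1,-1], translation=[[0,0,8],[0,0,16],[0,0,22],[0,0,28],[0,0,32],[0,0,35],[0,0,37],[0,0,39],[0,0,40],[0,0,40],[0,0,40]], twist=[[0,0,0],[0,0,0],[0,0,0],[0,0,0],[0,0,0],[0,0,0],[0,0,0],[0,0,0],[0,0,0],[0,0,0],[0,0,0]])

```text
t: 7.0
tool_pos: [588.0, 148.5, 85.4]
orientation: [-0.15, 0.989, 0.0, 0.0]
wrist_force: [-3.0, -0.6, 5.4]
opening: 35.7
```

```bash
python3 go.py 588.2 148.7 84 0.30
```

```text
t 7.0 pos [588.  148.5  85.4] q [ 0.25  0.43 -0.26  0.87  0.   -0.05] F [-3.04 -0.58  5.38] open 35.7
shift [-0.2  0.2  1.4] twist [-0.     0.001  0.   ]
```

On the floor again, at the same height as before. Pressing slightly, then releasing.

Request:
carry_out(claw=[-1,-1,-0.1,0.2,0.5,0.8,1,1,1,1,1], translation=[[0,0,1],[0,0,1],[0,0,1],[0,0,1],[0,0,1],[0,0,1],[0,0,0],[0,0,0],[0,0,0],[0,0,0],[0,0,0]], twist=[[0,0,0],[0,0,0],[0,0,0],[0,0,0],[0,0,0],[0,0,0],[0,0,0],[0,0,0],[0,0,0],[0,0,0],[0,0,0]])

```text
t: 8.1
tool_pos: [587.8, 148.4, 84.3]
orientation: [-0.15, 0.989, -0.0, -0.0]
wrist_force: [-0.2, 1.1, 0.8]
opening: 85.3
```

Request:
carry_out(claw=[1,1,1,1,1,1,1], translation=[[0,0,-20],[0,0,-45],[0,0,-75],[0,0,-110],[0,0,-135],[0,0,-135],[0,0,-135]], twist=[[0,0,0],[0,0,0],[0,0,0],[0,0,0],[0,0,0],[0,0,0],[0,0,0]])

```text
t: 8.8
tool_pos: [588.1, 148.4, 219.6]
orientation: [-0.15, 0.989, 0.0, 0.001]
wrist_force: [0.2, 0.0, -1.2]
opening: 85.3
```

```bash
python3 go.py 553.5 -246 200 0.315
```

```text
t 8.8 pos [588.1 148.4 219.6] q [ 0.25  0.34 -0.08  1.15  0.   -0.05] F [ 0.24  0.01 -1.24] open 85.3
shift [ 149.7 -366.6   19.5] twist [-0.     0.001 -0.015]
```

Request:
carry_out(claw=[1,1,1,1,1,1,1,1,1,1,1,1], translation=[[15,-37,0],[30,-73,0],[45,-110,0],[60,-147,0],[75,-183,0],[90,-220,0],[105,-257,0],[120,-293,5],[135,-330,10],[150,-366.6,19.5],[150,-366.6,19.5],[150,-366.6,19.5]], twist=[[0,0,0],[0,0,0],[0,0,0],[0,0,0],[0,0,0],[0,0,-0.015],[0,0,-0.015],[0,0,-0.015],[0,0,-0.015],[0,0,-0.015],[0,0,-0.015],[0,0,-0.015]])

```text
t: 10.0
tool_pos: [551.6, -246.4, 197.7]
orientation: [-0.156, 0.988, 0.001, -0.001]
wrist_force: [0.1, 0.1, -0.2]
opening: 85.3
```

```bash
python3 go.py 553.5 -246 84 0.315; python3 - <<'E'
from cell import arm
import cv2,numpy as np,pickle
c=arm.capture("scene");f=c["frame"]
old=pickle.load(open("scene.pkl","rb"))["frame"]
a=np.hstack([cv2.resize(g[250:345,290:385],(390,390),interpolation=cv2.INTER_CUBIC) for g in(old,f)])
cv2.imwrite("pics/ret.png",a[:,:,::-1])
E
```

```text
t 10.0 pos [ 551.6 -246.4  197.7] q [-0.42  0.35 -0.12  1.11  0.   -0.73] F [ 0.13  0.13 -0.24] open 85.3
shift [ -2.2  -0.5 113.7] twist [ 0.003 -0.002 -0.002]
```

View pics/ret.png

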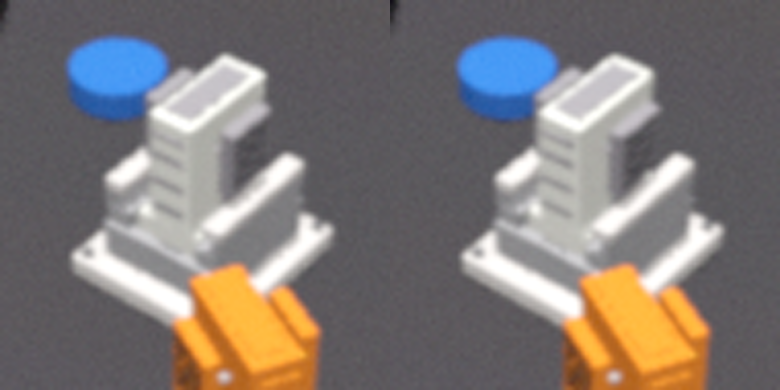

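The before (left half) and after (right half) crops look the same, so the empty cassette is home with its catches sprung out. Now descend at the right dock.

Request:
carry_out(claw=[1,1,1,1,1,1,1,1,1], translation=[[-1,0,20],[-1,0,40],[-1,0,60],[-1,0,80],[-1,0,95],[-1,0,105],[-1,0,110],[-1,0,110],[-1,0,110]], twist=[[0,0,0],[0,0,0],[0,0,0],[0,0,0],[0,0,0],[0,0,0],[0,0,0],[0,0,0],[0,0,0]])

```text
t: 10.95
tool_pos: [554.4, -245.8, 90.5]
orientation: [-0.157, 0.988, -0.0, 0.0]
wrist_force: [0.4, 0.3, -0.5]
opening: 85.3
```

```bash
python3 go.py 553.5 -246 84.5 0.315
```

```text
t 10.95 pos [ 554.4 -245.8   90.5] q [-0.42  0.43 -0.26  0.88  0.   -0.73] F [ 0.41  0.26 -0.46] open 85.3
shift [0.9 0.1 6. ] twist [-0.001  0.001  0.001]
```

Request:
carry_out(claw=[0.8,0.6,0.3,0,-0.3,-0.7,-1,-1,-1,-1,-1,-1], translation=[[0.9,0.1,4],[0.9,0.1,6],[0.9,0.1,6],[0.9,0.1,6],[0.9,0.1,6],[0.9,0.1,6],[0.9,0.1,6],[0.9,0.1,6],[0.9,0.1,6],[0.9,0.1,6],[0.9,0.1,6],[0.9,0.1,6]], twist=[[0,0,0],[0,0,0],[0,0,0],[0,0,0],[0,0,0],[0,0,0],[0,0,0],[0,0,0],[0,0,0],[0,0,0],[0,0,0],[0,0,0]], squeeze=40)

```text
t: 12.15
tool_pos: [553.3, -245.9, 85.4]
orientation: [-0.157, 0.988, -0.0, 0.001]
wrist_force: [-3.2, 3.1, 11.6]
opening: 35.6
```

Request:
carry_out(claw=[-1,-1,-1,-1,-1,-1], translation=[[0,0,-1.5],[0,0,-3],[0,0,-5],[0,0,-7],[0,0,-7],[0,0,-7]], twist=[[0,0,0],[0,0,0],[0,0,0],[0,0,0],[0,0,0],[0,0,0]])

```text
t: 12.75
tool_pos: [553.0, -246.1, 90.6]
orientation: [-0.157, 0.988, 0.0, -0.0]
wrist_force: [-0.2, -0.0, -5.8]
opening: 35.5
```

This one weighs about 5.8 N, so it is loaded. Raising its underside to 150 mm means TCP z of about 223.4.

Request:
carry_out(claw=[-1,-1,-1,-1,-1,-1,-1,-1,-1,-1,-1,-1], translation=[[0,0,-8],[0,0,-18],[0,0,-30],[0,0,-45],[0,0,-60],[0,0,-75],[0,0,-90],[0,0,-105],[0,0,-118],[0,0,-127],[0,0,-132],[0,0,-133]], twist=[[0,0,0],[0,0,0],[0,0,0],[0,0,0],[0,0,0],[0,0,0],[0,0,0],[0,0,0],[0,0,0],[0,0,0],[0,0,0],[0,0,0]])

```text
t: 13.95
tool_pos: [553.2, -246.2, 224.4]
orientation: [-0.157, 0.988, -0.0, 0.0]
wrist_force: [0.2, -0.6, -6.0]
opening: 35.8
```

```bash
python3 - <<'E'
from cell import arm
import cv2,numpy as np
from h import *
F=[]
for i in range(14):
    c=arm.capture("scene");F.append(arm.sense()["wrist_force"])
print(np.mean(F,0),arm.sense()["qvel"].round(3))
W=cloud(c);m=(np.linalg.norm(W[...,:2]-[553.5,-246],axis=-1)<45)&(W[...,2]>110)&(c["frame"].min(-1)>140)
print("bright z pct",np.percentile(W[m][:,2],[0,1,5,50,95,100]),m.sum())
cv2.imwrite("pics/end.png",cv2.resize(c["frame"][110:350,170:490],(800,600),interpolation=cv2.INTER_CUBIC)[:,:,::-1])
E
python3 go.py 553.5 -246 223.4 0.315
```

```text
[-0.16179462 -0.05923295 -5.30240682] [-0.002 -0.    -0.001  0.    -0.001  0.001]
bright z pct [153.57598562 156.04437795 158.96884227 198.48172932 388.25694564
 496.98805634] 738
t 14.65 pos [ 553.  -246.1  223.8] q [-0.42  0.33 -0.08  1.16 -0.   -0.73] F [-0.71  0.2  -5.18] open 35.1
shift [-0.5 -0.1  0.4] twist [ 0. -0.  0.]
```

View pics/end.png

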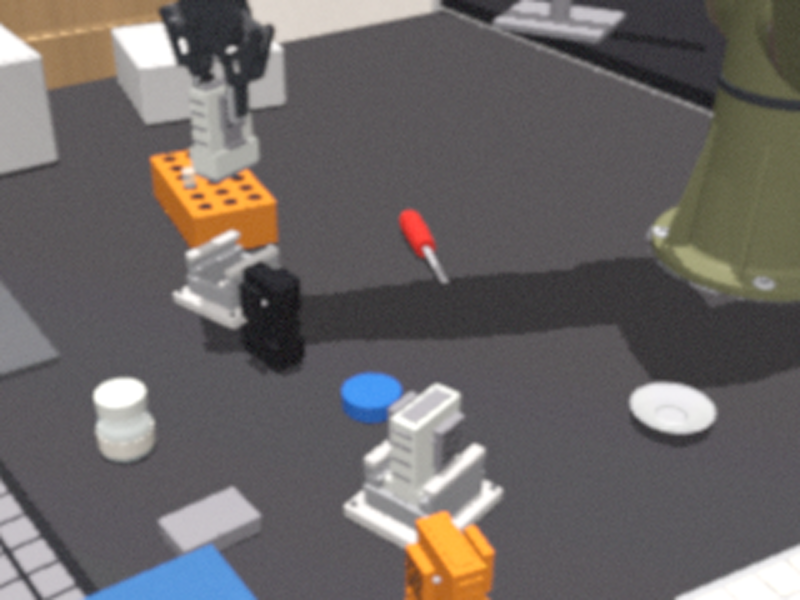

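The picture shows the right cassette held upright above its dock, the left one home, and the bystanders in place. The arm is still, so I'm handing in.

```bash
python3 -c "
from cell import arm
print(arm.finish_job())"
```

```text
the job is handed in; nothing more can be done
None
```

I found the loaded cassette in the right dock. The job is handed in with it still held by its pinched catches, upright and still above its own dock.

- **Empty cassette (left dock):** it weighed about 1.5 N (0.16 kg). I lowered it back to the well floor, at the same tool height as when first gripped (85.4 against 85.2 mm), and released it. The before and after pictures look the same, with the catches sprung out; I did not tug-test the lock.
- **Loaded cassette (right dock):** it weighed about 5.3 N (0.54 kg). Its underside is at about 150 mm, worked out from the tool height (223.8 mm). The depth image's lowest reading on it was about 153 mm.
- **Last checks:** the arm was still, and the last picture showed the bystanders in view in place; the parts box was mostly out of frame. The job took 14.65 s on the robot's clock.
- **One mismatch:** the gripper read about 35.5 mm open on the pads, where 40 mm was expected for catches pressed fully in. It read the same on both cassettes and both unlocked cleanly, so I left it.

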